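# Lay the cartons flat in the tray

## Task

The shallow metal tray has to go into a low drawer, but two cartons are standing on end along its near edge. Without gripping or lifting anything, gently push each carton over with the fingertips so that it falls away from the near edge and ends lying flat inside the tray on one of its two broadest faces. Leave the small bottle that stands in line with them in the tray and the tall beaker behind the tray standing where they are.

Things in the scene. Friction and masses are not known exactly. Their poses are not given: they have to be found in the camera images.
- tray: Shallow open metal tray, fixed to the bench, 208 x 308 mm outside (a turned-out rim adds 7 mm all round), inside 200 x 300 mm, rim 26 mm above the bench, floor 4 mm thick. Origin on the bench under the middle of the tray; its x axis (200 mm inside) points from the near edge to the far edge, its y axis along the 300 mm length, z up.
- tip_center (a point): Centre of the larger carton, pale grey cardboard, 65 x 100 x 45 mm, about 90 g; own axes x along the 65, y the 100, z the 45 mm side. It starts standing on end on the tray floor near the near edge (y up, top 104 mm above the bench), one broadest face and its z axis towards the near edge within 0.1 rad, left, middle or right of a row with the bottle, spaced 90 mm (order varies).
- filter_center (a point): Centre of the smaller carton, grey-green cardboard, 60 x 85 x 30 mm, about 70 g; own axes x along the 60, y the 85, z the 30 mm side. It starts standing on end on the tray floor near the near edge (y up, top 89 mm above the bench), one broadest face and its z axis towards the near edge within 0.1 rad, left, middle or right of a row with the bottle, spaced 90 mm (order varies).
- tip_box: The larger carton again: same axes as tip_center, origin in the middle of one broadest face, the one that looks to the tray's far edge at the start.
- filter_box: The smaller carton again: same axes as filter_center, origin in the middle of one broadest face, the one that looks to the tray's far edge at the start.
- bottle_center (a point): Centre of a small loose white screw-cap bottle, 41 mm diameter, 75 mm tall, z up, standing on the tray floor in one row with the cartons, left, middle or right of them; bystander, to be left alone.
- beaker_center (a point): Centre of a loose clear tall beaker, 44 mm diameter, 85 mm tall, z up, standing on the bench behind the tray's far edge; bystander, to be left alone.
Things that resemble listed ones, but are neither listed nor needed, are in the scene too. Leave any pink, purple or red look-alike of the tip_box alone.

How it is judged:
By the outcome, as a careful person would: the job done as asked, in the order asked, and still so for the second after the job is handed in, with the robot touching nothing.
It also fails if it takes over 45 s, if anything falls off the work surface, if the arm or the gripper's body presses on something with over 40 N, if the wrist force passes 120 N, or if a joint passes its speed limit or range.

## Robot

A 6-joint arm with a two-finger parallel gripper is mounted at the origin on the work surface; the furniture and walls round the work are solid. World frame = base frame: x ahead of the robot, y to its left, z up, the work surface at z = 0. Lengths are in m, angles in rad, forces in N, time in s.
With the tool pointing down it reaches from about 0.35 to 0.725 m from the base axis. Payload 4.3 kg.
Tool frame: the origin (TCP) lies at the very end of the fingers, on their centre line; the grasp point (between the pads) lies 19 mm behind it (grasp_offset is the distance from the TCP to the grasp point, in m); z points along the fingers, y is the line along which they close (so a half turn about z gives the same grasp; the last joint's range is limited). The gripper opens to 85 mm and grips with 20 to 120 N. Pads are 22 mm wide; open, the fingers measure 114 mm over their backs; the gripper's body (76 mm by 85 mm) begins 54 mm behind the grasp point. The pads swing forward as they close: fully open they stand 13 mm farther back than shut.
Start: joints at [1.175, 0.377, 0.081, 1.274, 0, 1.46], TCP at [0.162, 0.552, 0.197] pointing down, gripper open.
Joint ranges: [-2.72, 2.72], [-0.84, 1.66], [-1.02, 1.22], [-1.77, 2.12], [-1.37, 1.28], [-3.14, 3.14]. Speed limits (rad/s): [2.57, 2.57, 3.14, 3.14, 3.14, 3.14].

## Interface

Orientations are given as a unit quaternion [w, x, y, z].
In Python, from rig import * gives the robot as it stands. Calls block until the motion is done:
- movep(position, orientation): joint-space move of the TCP to a pose.
- move_linear(position, rotation=None, v=0.15): straight line of the TCP; rotation=None keeps the orientation; v is the mean speed in m/s.
- move_joints(angles): joint-space move.
- open_gripper() and grab(grasp_force=None): open the fingers fully, or close them until they stop; grasp_force is the grip in N (None keeps the last).
- hold(seconds).
- inverse_kinematics(position, orientation): joint angles nearest the present ones, or None.
- sense(): the state.
- get_image(name): name is "scene" or "top" or "wrist"; returns a dict with "frame" (480x640x3 uint8, red, green, blue), "depth" (480x640 float32, m along the optical axis (not along the pixel's ray), 0 where there is no reading), "fov_y" (degrees; the focal length in pixels is half the picture's height over the tangent of half this angle, whatever the lens; pixels are square), "cx", "cy" (the principal point, pixels), "world_to_cam" (4x4, takes a point from world to camera coordinates); the wrist camera has in their place "tool_from_camera" (4x4, takes a point from camera to tool coordinates, whose origin is the TCP and whose axes are the flange's). Camera axes: x right, y down, z forward; pixel columns grow to the right and rows downward; lengths in m; the calibration is good to about 2 mm. A picture is of the moment at which its call begins: read the wrist's pose just before it.
A pose or a line that the arm cannot do raises PlanningError and nothing moves.
- finish_job(): hands the job in; it is judged then, once.
Trained networks look in the newest picture that a camera, given by its name, has taken for a name from the list of things; names that differ only in an ending like _2 or _b are one class to them, and where a whole thing is asked for, a point or a joint stands for the part that bears it (a point fixed in the world has none). Each returns a list of dicts, best first, with "confidence" (0 to 1); they miss things now and then, are a little off and sometimes report something else, mostly with a low value. They report only what shows in the picture. A call takes as long as a camera call. They do not tell look-alikes from the thing itself.
- search_frame(camera, target): "point" ([x, y, z] in m, in world coordinates, good to about 4 mm: the middle of the surface that is visible of it).
- regions_of(camera, target): "region" (480x640 bool, what is visible of it).
The state is a dict: "t": time; "joint_pos": joint angles; "joint_vel": joint speeds; "joint_torque": joint torques, N m; "eef_pos": TCP position; "orientation": TCP orientation; "force": force on the tool from outside, world axes, zero at the start; "torque": the same for the moment, N m; "finger_gap": finger opening in m; "grasp_force": force on a finger pad.
Only numpy, scipy, OpenCV 4.12 (cv2) and the standard library are available. Lean on these libraries where they do the work, as an engineer would, in place of code of your own. Each camera call takes 0.05 s, during which the arm holds its last target. There are 200 camera calls.

## Working session

There is one attempt and no reset: what is moved stays moved. The work goes in short steps, each a Python script; the robot and the scene stay as the last script left them, time stands still between calls to the robot, and variables do not carry over. Pictures are saved under pics/ and viewed, at most 11 in all, crops included, and the job is handed in when it is done.

```bash
mkdir -p pics; python3 - <<'E'
from rig import *
import cv2
for c in ["top","scene"]:
    im=get_image(c); cv2.imwrite(f"pics/{c}0.png",im["frame"][:,:,::-1])
    for n in ["tray","tip_center","filter_center","bottle_center","beaker_center"]:
        print(c,n,[( [round(float(v),3) for v in d["point"]],round(d["confidence"],2)) for d in search_frame(c,n)])
s=sense();print(s["t"],s["eef_pos"],s["orientation"])
E
```

```text
top tray [([0.507, 0.239, 0.003], 0.8)]
top tip_center [([0.279, 0.313, 0.1], 0.82), ([0.289, 0.201, 0.104], 0.74), ([0.455, 0.222, 0.107], 0.69), ([0.73, 0.087, 0.1], 0.58)]
top filter_center [([0.478, 0.138, 0.083], 0.59)]
top bottle_center [([0.455, 0.223, 0.109], 0.74), ([0.464, 0.31, 0.061], 0.57)]
top beaker_center [([0.654, 0.286, 0.041], 0.8)]
scene tray [([0.523, 0.23, 0.001], 0.75)]
scene tip_center [([0.279, 0.18, 0.068], 0.67), ([0.44, 0.197, 0.077], 0.66), ([0.744, 0.071, 0.095], 0.66), ([0.264, 0.299, 0.079], 0.61)]
scene filter_center [([0.466, 0.118, 0.06], 0.89)]
scene bottle_center [([0.451, 0.309, 0.065], 0.46), ([0.44, 0.196, 0.077], 0.45)]
scene beaker_center [([0.638, 0.266, 0.06], 0.84)]
0.6 [0.16211538 0.55172757 0.19695805] [2.18764057e-05 1.42412292e-01 9.89807423e-01 6.98597443e-05]
```

View pics/top0.png

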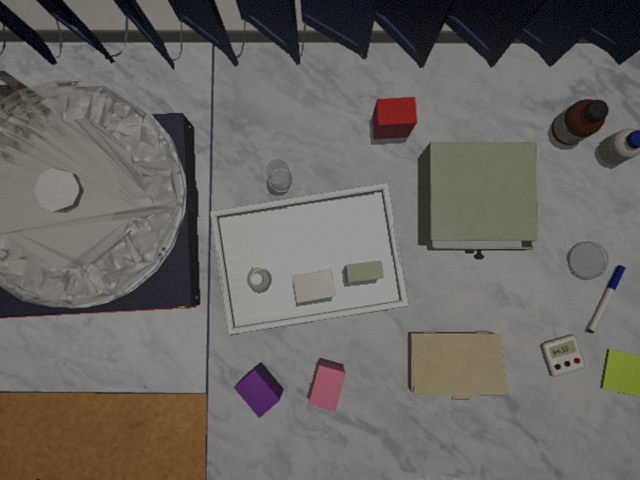

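View pics/scene0.png

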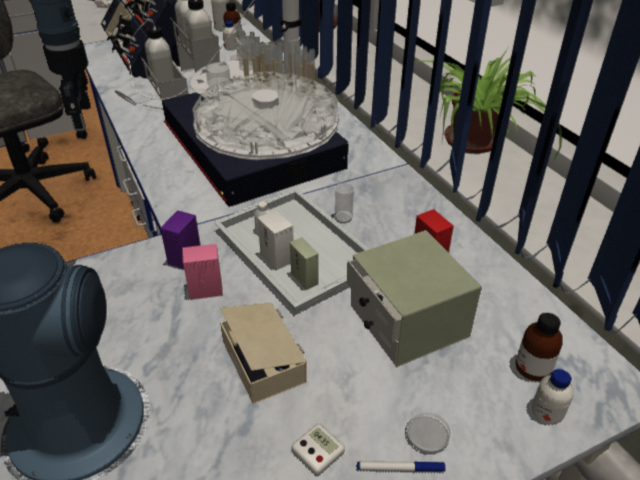

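The tip_box is the pale grey carton in the tray at top (315,287). The look-alikes are purple (258,390), pink (326,384) and red (395,117), all outside the tray. The filter carton is at (363,272), the bottle at (259,279) and the beaker at (279,178). Next I'll measure these from depth and check an enlarged crop.

```bash
cat > h.py <<'E'
from rig import *
import numpy as np, cv2
def cloud(im):
    d=im["depth"]; h,w=d.shape; f=h/2/np.tan(np.radians(im["fov_y"])/2)
    v,u=np.mgrid[:h,:w]
    P=np.stack([(u-im["cx"])/f*d,(v-im["cy"])/f*d,d,np.ones_like(d)],-1)
    P=(P@np.linalg.inv(im["world_to_cam"]).T)[...,:3]; P[d==0]=np.nan
    return P
def rect(P,m):
    q=P[m][:,:2].astype(np.float32); return cv2.minAreaRect(q*1000), len(q), np.nanmedian(P[m][:,2])
E
python3 - <<'E'
from h import *
im=get_image("top"); P=cloud(im); z=P[...,2]
def win(u0,u1,v0,v1):
    m=np.zeros(z.shape,bool); m[v0:v1,u0:u1]=1; return m
print("tip",rect(P,win(285,345,262,315)&(z>.096)&(z<.112)))
print("filter",rect(P,win(335,395,252,295)&(z>.081)&(z<.097)))
print("bottle",rect(P,win(240,280,260,300)&(z>.06)))
print("beaker",rect(P,win(260,300,155,200)&(z>.06)))
print("rim",rect(P,win(205,415,180,340)&(z>.02)&(z<.032)))
print("pixel rim",np.isfinite(P).mean())
cv2.imwrite("pics/crop.png",cv2.resize(im["frame"][180:340,205:415,::-1],None,fx=3.5,fy=3.5))
E
```

```text
tip (((449.3574523925781, 220.77523803710938), (44.96294403076172, 64.84663391113281), 10.023123741149902), 1085, np.float64(0.10393011187465817))
filter (((474.1370544433594, 136.68734741210938), (29.957935333251953, 59.899497985839844), 7.4953508377075195), 652, np.float64(0.08881494301657933))
bottle (((460.2773742675781, 318.0334777832031), (34.10343933105469, 29.35379981994629), 1.1723487377166748), 232, np.float64(0.07713503081841055))
beaker (((642.7194213867188, 284.08892822265625), (43.31322479248047, 42.66926574707031), 60.929813385009766), 231, np.float64(0.08091557365758795))
rim (((486.321533203125, 229.55055236816406), (309.6574401855469, 324.922119140625), 8.935687065124512), 3882, np.float64(0.02580695806146993))
pixel rim 0.9958268229166667
```

View pics/crop.png

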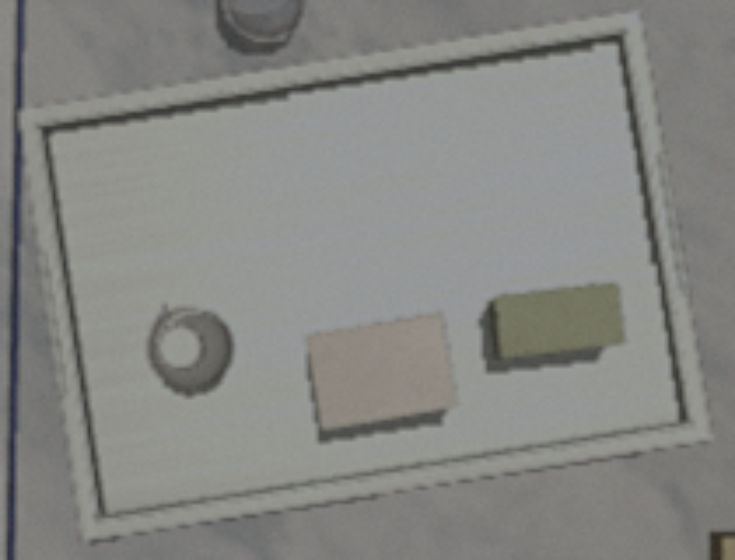

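The crop confirms it: the pale grey carton is in the middle (tops 45x65 at z 0.104), the filter is on the right (30x60 at z 0.089), and the bottle is on the left. Tipping the larger carton first.

```bash
cat >> h.py <<'E'
def push(c,yaw,half,z,dist):
    c=np.array(c); n=np.array([np.cos(yaw),np.sin(yaw)]); a=yaw+np.pi
    q=[0,np.cos(a/2),np.sin(a/2),0]
    s=c-n*(half+11e-3+25e-3)
    movep([*s,.19],q); move_linear([*s,z],v=.15)
    e=s+n*(.025+dist)
    move_linear([*e,z],v=.04); st=sense(); print("end",st["t"],st["force"].round(2) if hasattr(st["force"],"round") else st["force"],st["eef_pos"])
    hold(.4)
    move_linear([*e,.19],v=.2); print(sense()["t"])
E
python3 - <<'E'
from h import *
grab(20)
print(sense()["finger_gap"])
push([.4494,.2208],np.radians(10),.0225,.090,.048)
im=get_image("scene"); cv2.imwrite("pics/s1.png",im["frame"][150:350,170:410,::-1].repeat(3,0).repeat(3,1))
E
```

```text
-5.674632825184755e-06
end 5.7333 [ 0.31  0.36 -0.36] [0.46346942 0.22329556 0.09000864]
6.7833
```

View pics/s1.png

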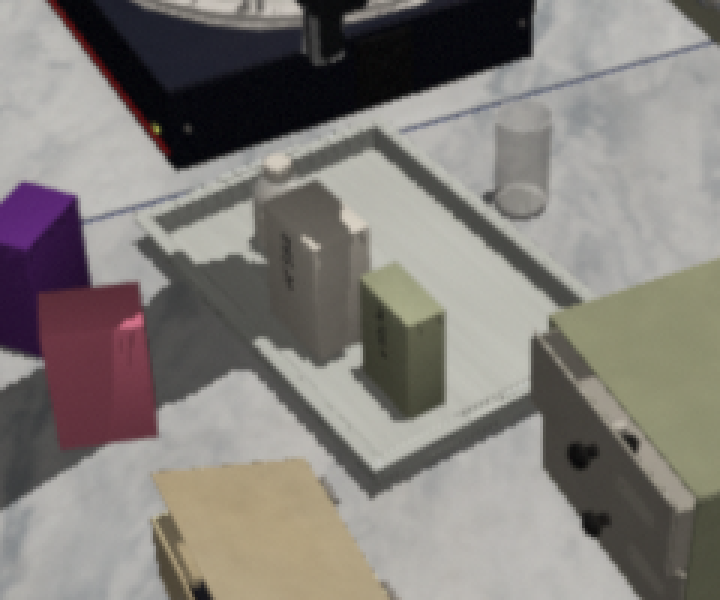

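The larger carton still stands (crop 315,270). It either rocked back or slid, so I'll re-measure.

```bash
python3 - <<'E'
from h import *
im=get_image("top"); P=cloud(im); z=P[...,2]
w=np.zeros(z.shape,bool); w[225:320,285:345]=1
print("tip",rect(P,w&(z>.096)&(z<.112)))
cv2.imwrite("pics/t1.png",cv2.resize(im["frame"][150:340,205:415,::-1],None,fx=3,fy=3))
E
```

```text
tip (((0.0, 0.0), (0.0, 0.0), 0.0), 0, np.float64(nan))
  return np.nanmean(a, axis, out=out, keepdims=keepdims)
```

View pics/t1.png

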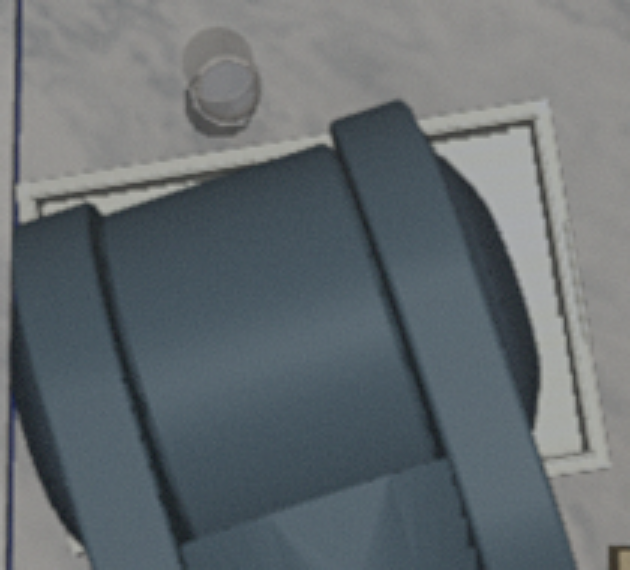

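The arm hides the tray from the top camera, so I'll measure from scene depth instead.

```bash
python3 - <<'E'
from h import *
im=get_image("scene"); P=cloud(im); z=P[...,2]
r=regions_of("scene","tip_center")
w=(P[...,0]>.40)&(P[...,0]<.6)&(P[...,1]>.17)&(P[...,1]<.275)
print("ztop",np.percentile(z[w&(z>.04)&(z<.15)],[50,90,98]))
print("tip",rect(P,w&(z>.100)&(z<.112)))
w=(P[...,0]>.42)&(P[...,0]<.55)&(P[...,1]>.08)&(P[...,1]<.17)
print("fil",rect(P,w&(z>.0865)&(z<.097)))
E
```

```text
ztop [0.09096968 0.10542052 0.10704258]
tip (((449.3764953613281, 219.9800262451172), (47.21460723876953, 69.45209503173828), 8.540115356445312), 485, np.float64(0.10423953969292354))
fil (((474.33489990234375, 135.43267822265625), (31.394346237182617, 63.16559982299805), 7.393178939819336), 322, np.float64(0.08909312164996958))
```

It hasn't slid; it only rocked back. Same push, but longer.

```bash
python3 - <<'E'
from h import *
push([.4494,.2205],np.radians(10),.0225,.090,.068)
im=get_image("scene"); P=cloud(im); z=P[...,2]
w=(P[...,0]>.40)&(P[...,0]<.65)&(P[...,1]>.17)&(P[...,1]<.3)&(z>.035)&(z<.15)
print("ztop",np.percentile(z[w],[50,90,98]),rect(P,w&(z<.06)&(P[...,1]<.28)))
cv2.imwrite("pics/s2.png",im["frame"][150:350,170:410,::-1].repeat(3,0).repeat(3,1))
E
```

```text
end 10.6667 [-0.69 -0.06 -0.36] [0.48323673 0.22644759 0.08999985]
11.7167
ztop [0.07986774 0.10492341 0.10655999] (((538.0511474609375, 232.082275390625), (230.3614501953125, 67.72135925292969), 8.65351390838623), 384, np.float64(0.04755080017554458))
```

View pics/s2.png

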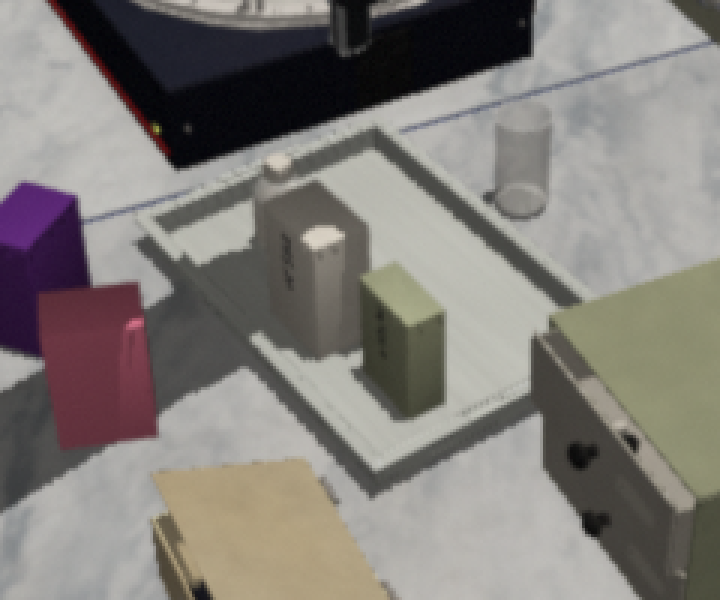

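```bash
python3 - <<'E'
from h import *
im=get_image("scene"); P=cloud(im); z=P[...,2]
w=(P[...,0]>.40)&(P[...,0]<.6)&(P[...,1]>.17)&(P[...,1]<.275)
print("tip",rect(P,w&(z>.100)&(z<.112)))
s=sense();print(s["force"],s["eef_pos"],s["finger_gap"])
E
```

```text
tip (((449.62109375, 217.97463989257812), (47.57474136352539, 71.90991973876953), 9.779903411865234), 490, np.float64(0.1042547747402644))
[-1.20273058  0.54410107 -0.4430126 ] [0.48216959 0.22606147 0.18815669] 0.0003515604601141318
```

It hasn't moved, so I'll photograph the scene partway through the push to see the contact.

```bash
python3 - <<'E'
from h import *
yaw=np.radians(10); n=np.array([np.cos(yaw),np.sin(yaw)]);a=yaw+np.pi;q=[0,np.cos(a/2),np.sin(a/2),0]
c=np.array([.4494,.2205]); s=c-n*.0585
movep([*s,.19],q); move_linear([*s,.085],v=.15)
A=get_image("scene")["frame"]
move_linear([*(s+n*.06),.085],v=.05)
im=get_image("scene");B=im["frame"]
print(sense()["t"],sense()["eef_pos"])
f=lambda F:F[150:320,200:330,::-1].repeat(3,0).repeat(3,1)
cv2.imwrite("pics/s3.png",np.hstack([f(A),f(B)]))
E
```

```text
14.575 [0.45047864 0.22071523 0.0849789 ]
```

View pics/s3.png

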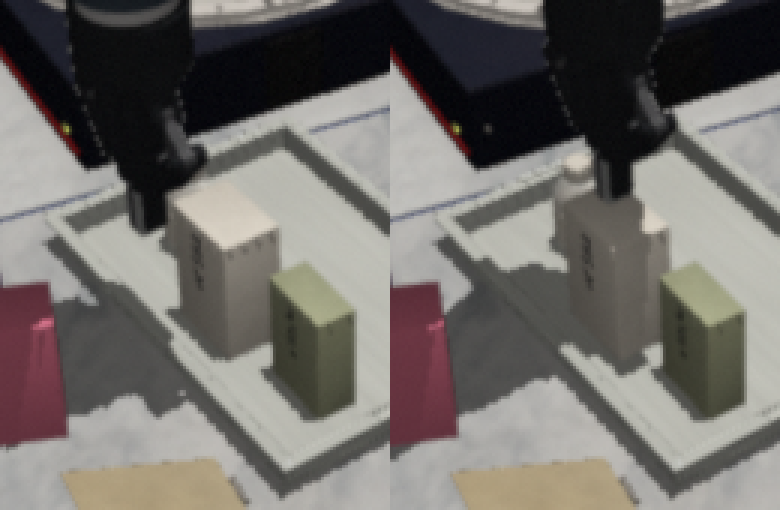

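```bash
cat >> h.py <<'E'
def side(n,c):
    im=get_image("scene"); P=cloud(im); d=(P[...,:2]-c)
    s=d@n; t=d@np.array([-n[1],n[0]]); z=P[...,2]
    m=(np.abs(t)<.04)&(s>-.06)&(s<.12)&(z>.01)&(z<.13)&(t<-.02)
    for lo in np.arange(.01,.13,.01):
        k=m&(z>=lo)&(z<lo+.01)
        if k.sum()>3: print(round(lo,2),k.sum(),np.percentile(s[k],[2,50,98]).round(4),np.percentile(t[k],[2,98]).round(3))
E
python3 - <<'E'
from h import *
yaw=np.radians(10); n=np.array([np.cos(yaw),np.sin(yaw)])
side(n,np.array([.4494,.2205])); print(sense()["force"],sense()["eef_pos"])
E
```

```text
0.01 66 [-0.0454 -0.009   0.0129] [-0.037 -0.021]
0.02 96 [-0.0596 -0.0194  0.0111] [-0.038 -0.021]
0.03 67 [-0.0228 -0.011   0.0106] [-0.035 -0.022]
0.04 60 [-0.0224 -0.0076  0.0098] [-0.034 -0.022]
0.05 63 [-0.0226 -0.0089  0.0113] [-0.035 -0.022]
0.06 76 [-0.0234 -0.0073  0.0208] [-0.034 -0.021]
0.07 82 [-0.023  -0.0026  0.0229] [-0.034 -0.021]
0.08 91 [-0.0234 -0.0031  0.0214] [-0.035 -0.022]
0.09 82 [-0.0231 -0.006   0.0208] [-0.035 -0.022]
0.1 119 [-0.022   0.0003  0.0211] [-0.034 -0.02 ]
[-0.39070193 -0.08983694  0.24398623] [0.45053354 0.22069897 0.08502041]
```

The depth profile shows the carton upright while the TCP should be "inside" it. I'll check where the fingertips really are.

```bash
python3 - <<'E'
from h import *
s=sense(); print(s["eef_pos"],s["orientation"],s["finger_gap"],s["joint_pos"])
im=get_image("scene"); P=cloud(im); F=im["frame"].astype(int).sum(-1)
for v in range(196,222,2):
    print(v,[(u,P[v,u].round(3).tolist(),int(F[v,u])) for u in (272,276)])
w=get_image("wrist"); cv2.imwrite("pics/w1.png",w["frame"][:,:,::-1])
E
```

```text
[0.45053354 0.22069897 0.08502041] [-1.05829410e-04 -8.72218156e-02  9.96188909e-01 -2.67281749e-05] -4.5771162447543264e-05 [ 3.28992876e-01  2.95846815e-01 -3.35576146e-01  9.39591667e-01
 -1.24992762e-06  1.54327299e-01]
196 [(272, [0.439, 0.2, 0.184], 36), (276, [0.453, 0.214, 0.17], 36)]
198 [(272, [0.441, 0.205, 0.175], 36), (276, [0.448, 0.202, 0.175], 37)]
200 [(272, [0.44, 0.203, 0.172], 38), (276, [0.444, 0.192, 0.178], 38)]
202 [(272, [0.441, 0.206, 0.165], 42), (276, [0.443, 0.191, 0.174], 36)]
204 [(272, [0.443, 0.214, 0.154], 128), (276, [0.442, 0.19, 0.17], 34)]
206 [(272, [0.441, 0.209, 0.153], 167), (276, [0.448, 0.206, 0.153], 39)]
208 [(272, [0.442, 0.211, 0.147], 169), (276, [0.447, 0.204, 0.15], 38)]
210 [(272, [0.442, 0.214, 0.14], 171), (276, [0.448, 0.205, 0.144], 39)]
212 [(272, [0.442, 0.212, 0.136], 173), (276, [0.447, 0.206, 0.139], 37)]
214 [(272, [0.441, 0.212, 0.132], 185), (276, [0.448, 0.208, 0.132], 46)]
216 [(272, [0.441, 0.211, 0.128], 197), (276, [0.449, 0.21, 0.125], 184)]
218 [(272, [0.449, 0.233, 0.104], 249), (276, [0.455, 0.226, 0.107], 262)]
220 [(272, [0.446, 0.226, 0.105], 268), (276, [0.452, 0.221, 0.106], 268)]
```

View pics/w1.png

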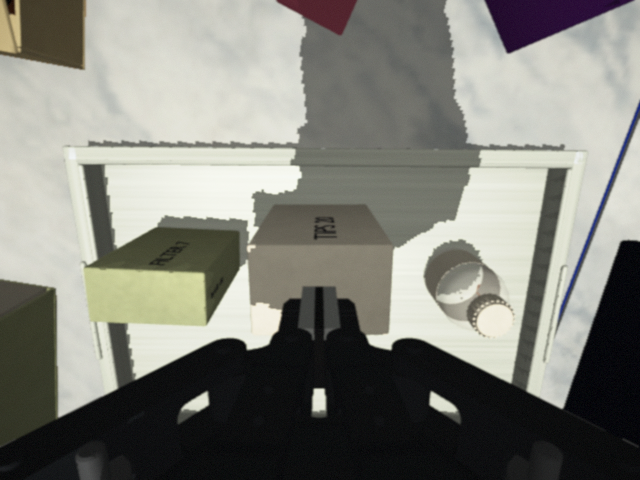

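The reported TCP is at z 0.085, but depth shows the fingers ending at about z 0.125, so they've been passing over the top of the carton. I'll descend in front of the carton and verify the offset before pushing.

```bash
cat >> h.py <<'E'
def tiplow(c0=None):
    e=np.array(sense()["eef_pos"]); im=get_image("scene"); P=cloud(im); F=im["frame"].astype(int).sum(-1)
    m=(np.abs(P[...,:2]-e[:2]).max(-1)<.03)&(P[...,2]>.03)&(P[...,2]<.25)&(F<230)
    from collections import Counter
    q=P[m]; q=q[np.argsort(q[:,2])]
    print("t",sense()["t"],"eef",e.round(4),"low pts",q[:40:5].round(3).tolist(), "x range",np.percentile(q[q[:,2]<q[0,2]+.03][:,:2]-e[:2],[2,98],axis=0).round(3).tolist())
    return im
E
python3 - <<'E'
from h import *
yaw=np.radians(10); n=np.array([np.cos(yaw),np.sin(yaw)])
c=np.array([.4494,.2205]); s=c-n*.0585
move_linear([*s,.085],v=.15); 
im=tiplow()
move_linear([*s,.055],v=.1)
im=tiplow()
cv2.imwrite("pics/s4.png",im["frame"][150:350,170:410,::-1].repeat(3,0).repeat(3,1))
E
```

```text
t 15.325 eef [0.3927 0.2106 0.0854] low pts [[0.423, 0.237, 0.053], [0.383, 0.204, 0.128], [0.396, 0.199, 0.129], [0.382, 0.207, 0.131], [0.381, 0.213, 0.132], [0.394, 0.199, 0.133], [0.386, 0.205, 0.133], [0.384, 0.201, 0.134]] x range [[0.03, 0.026], [0.03, 0.026]]
t 15.825 eef [0.3919 0.2103 0.0548] low pts [[0.386, 0.204, 0.094], [0.383, 0.206, 0.098], [0.381, 0.209, 0.099], [0.387, 0.197, 0.101], [0.397, 0.201, 0.102], [0.386, 0.205, 0.103], [0.381, 0.203, 0.104], [0.381, 0.209, 0.105]] x range [[-0.012, -0.017], [0.008, 0.002]]
```

View pics/s4.png

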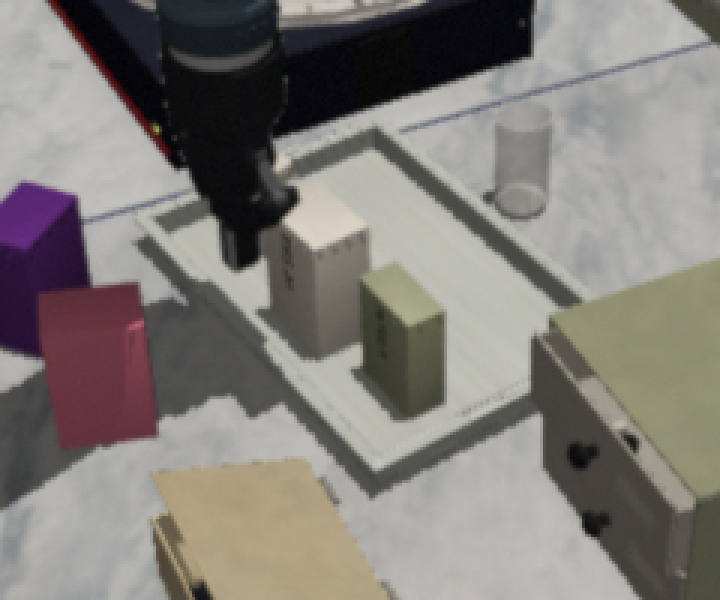

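The picture confirms it: the fingertips (crop 240,265) end about 40 mm above the reported TCP, at 0.094 for a reported 0.055. I'll correct by -40 mm and push.

```bash
python3 - <<'E'
from h import *
yaw=np.radians(10); n=np.array([np.cos(yaw),np.sin(yaw)])
c=np.array([.4494,.2205]); s=c-n*.0585
move_linear([*s,.048],v=.1)
e=s+n*(.025+.055)
move_linear([*e,.048],v=.04); print(sense()["t"],sense()["force"])
hold(.3)
move_linear([*e,.17],v=.2)
im=get_image("scene");P=cloud(im);d=P[...,:2]-c;sx=d@n;ty=d@np.array([-n[1],n[0]]);z=P[...,2]
m=(sx>-.05)&(sx<.15)&(abs(ty)<.045)
print("tip",rect(P,m&(z>.043)&(z<.056)),(m&(z>.06)&(z<.12)).sum())
cv2.imwrite("pics/s5.png",im["frame"][150:350,170:410,::-1].repeat(3,0).repeat(3,1))
E
```

```text
18.225 [-0.94004071  0.19434954  0.31424972]
tip (((520.7200317382812, 232.35186767578125), (101.23014831542969, 69.51908111572266), 9.54054069519043), 902, np.float64(0.04915947777815649)) 0
```

View pics/s5.png

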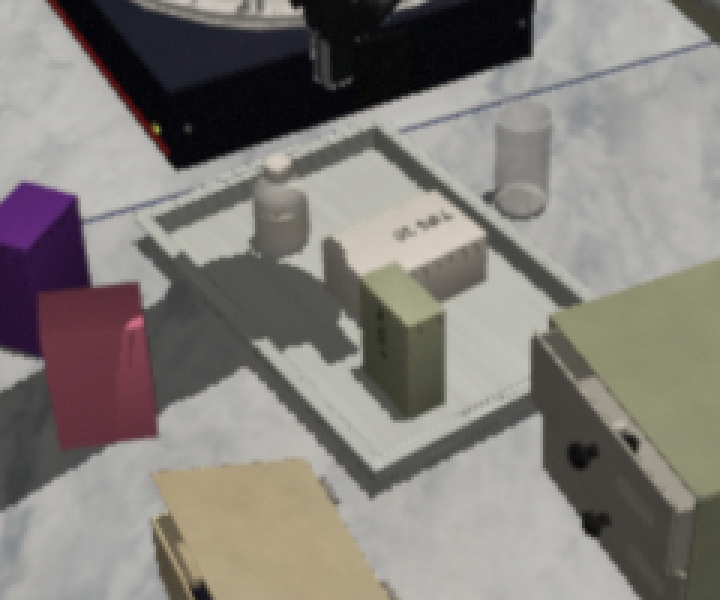

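The larger carton lies flat (top at z 0.049, 101x69 footprint). Now the filter carton, with the same correction.

```bash
python3 - <<'E'
from h import *
c=np.array([.4742,.1363]);yaw=np.radians(7.5)
push(c,yaw,.015,.036,.042)
n=np.array([np.cos(yaw),np.sin(yaw)])
im=get_image("scene");P=cloud(im);d=P[...,:2]-c;sx=d@n;ty=d@np.array([-n[1],n[0]]);z=P[...,2]
m=(sx>-.04)&(sx<.13)&(abs(ty)<.036)
print("fil",rect(P,m&(z>.029)&(z<.04)),(m&(z>.06)&(z<.10)).sum(), sense()["t"])
cv2.imwrite("pics/s6.png",im["frame"][150:350,170:410,::-1].repeat(3,0).repeat(3,1))
E
```

```text
end 22.8417 [-0.02 -0.14 -0.3 ] [0.48980542 0.13838393 0.03598488]
24.1583
fil (((531.8360595703125, 143.57846069335938), (87.97830200195312, 66.90518188476562), 7.564712047576904), 882, np.float64(0.03416653883350529)) 0 24.2083
```

View pics/s6.png

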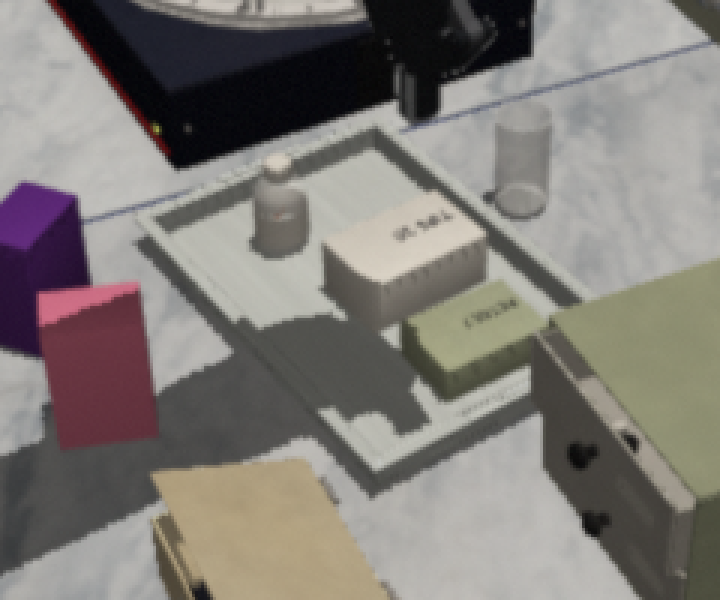

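Both cartons lie flat in the tray. The bottle (280,205) and the beaker (522,160) are still standing, and the fingers are well clear. Handing in.

```bash
python3 - <<'E'
from rig import *
print(finish_job())
E
```

```text
the job is handed in; nothing more can be done
None
```

Both cartons now lie flat on a broad face inside the tray, and the bottle and beaker are still standing where they were; I handed the job in at about 24 s. My first pushes passed over the larger carton without moving it, because the fingertips end about 40 mm above the reported TCP, and I corrected for that.

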